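# Load the wash rack and run the countertop washer

## Robot

A 6-joint arm with a two-finger parallel gripper is mounted at the origin on a cart in front of the work surface, level with it; the furniture and walls round the work are solid. World frame = base frame: x ahead of the robot, y to its left, z up, the work surface at z = 0. Lengths are in m, angles in rad, forces in N, time in s.
With the tool pointing down it reaches from about 0.25 to 0.775 m from the base axis. Payload 4 kg.
Tool frame: the origin (TCP) lies at the centre of the arm's flange, where the gripper is bolted on; the fingertips stand 199 mm ahead of it and the grasp point (between the pads) lies 180 mm ahead of it (robot.tcp_to_tips is the z of the fingertips in the tool frame, in m); z points along the fingers, y is the line along which they close (so a half turn about z gives the same grasp; the last joint's range is limited). The gripper opens to 94 mm and grips with 3 to 60 N. Pads are 16 mm wide; open, the fingers measure 119 mm over their backs; the gripper's body (75 mm by 177 mm) begins 78 mm behind the grasp point.
Start: joints at [1.052, 0.087, 1.371, -0, 1.684, -0.103], TCP at [0.222, 0.503, 0.405] pointing down, gripper open.
Joint ranges: [-3.1, 3.1], [-0.76, 2.03], [0.27, 2.55], [-1.08, 4.22], [0.17, 2.65], [-2.57, 2.57]. Speed limits (rad/s): [2.79, 2.79, 3.14, 3.14, 3.14, 3.14].

## Interface

Orientations are given as [roll, pitch, yaw] about the fixed x, y, z axes, in that order (R = Rz(yaw) Ry(pitch) Rx(roll)).
In Python, from bench import robot gives the robot as it stands.
- The arm moves only by the tool play_rows, never from a script. Its arguments are lists of equal length, an entry for each row: "translation": the shift along the tool's x, y, z scaled (see below), a list of three; "twist": the turn, a rotation vector about the tool's x, y, z scaled (see below), a list of three; "gripper": the opening, from -1 (shut) to 1 (fully open). A call has 1 to 8 rows; each row shifts and turns the commanded pose from where the row before left it, along the tool's axes as they then stand; what a row does not reach is not made up. The controller multiplies each number of a shift by 0.04 m and each number of a turn by 0.1 rad. A row lasts 1/10 s, in which the tool goes at most 50 mm and 8.59 degrees, less where a joint would pass 70% of its speed; a pose out of reach is approached as far as the arm can. A call with a number of a shift or a turn outside -1 to 1 is refused whole. A call with a gripper value outside its range is refused whole. The fingers move at their own pace and stop on an object; the grip force is fixed at half the most. Time passes only in rows, so rows that do not move let the fingers close. It gives the time, the measured TCP pose, the force, the opening and the grip force at its end, in the units of the state.
- robot.get_obs(): the state, without advancing time (a new reading comes with each control period).
- robot.snapshot(name): name is "scene" or "top" or "wrist"; returns the picture (384x512x3 uint8, red, green, blue); there is no depth.
- robot.camera_model(name): a dict with "camera_matrix" (3x3 intrinsics, pixels), "rvec" (rotation vector, rad) and "tvec" (3), from world to camera coordinates, as OpenCV has them. Camera axes: x right, y down, z forward; pixel columns grow to the right and rows downward; lengths in m; the calibration is good to about 2 mm. The wrist camera is an equidistant fisheye: a pixel r from the principal point sees the ray r / f radians off the axis. A picture is of the moment at which its call begins: read the wrist's pose just before it. camera_model takes no time and is no camera call; for the wrist camera it gives the pose at the moment of the call.
- robot.close_job(): hands the job in; it is judged then, once.
Trained networks look in the newest picture that a camera, given by its name, has taken for a name from the list of things; names that differ only in an ending like _2 or _b are one class to them, and where a whole thing is asked for, a point or a joint stands for the part that bears it (a point fixed in the world has none). Each returns a list of dicts, best first, with "score" (0 to 1); they miss things now and then, are a little off and sometimes report something else, mostly with a low value. They report only what shows in the picture. A call takes as long as a camera call.
- robot.recognise(name, camera): "centre" ([x, y, z] in m, in world coordinates, good to about 4 mm: the middle of the surface that is visible of it).
- robot.spot_point(name, camera): "centre" ([x, y, z] in m, in world coordinates, good to about 4 mm: a listed point, or the origin of a listed thing).
The state is a dict: "time": time; "joint_positions": joint angles; "qvel": joint speeds; "joint_torque": joint torques, N m; "tool_pos": TCP position; "ee_rot": TCP orientation; "wrist_force": force on the tool from outside, world axes, zero at the start; "wrist_torque": the same for the moment, N m; "width": finger opening in m; "finger_force": force on a finger pad.
Only numpy, scipy, OpenCV 4.12 (cv2) and the standard library are available. Lean on these libraries where they do the work, as an engineer would, in place of code of your own. Each camera call takes 0.05 s, during which the arm holds its last target. There are 200 camera calls.

## Task

Put the mug, still upside down, into the wash rack and let go of it. Then push the rack along the roller table into the washer, all the way to its end stop, swing the hood fully shut over it, and finally press the start button all the way down. The mug must stay standing upside down in the rack, and the other things on the worktop stay where they are.

Things in the scene. Friction and masses are not known exactly. Their poses are not given: they have to be found in the camera images.
- washer: Steel countertop rack washer with roller table, fixed in one piece; place and yaw vary. Origin on the worktop under the bay's centre. Own +y runs along the roller table from the bay to its open infeed end (at yaw 0 the robot's left), +x to the back (hinge side). At the -y end its housing, y -178..-104, x -97..109 mm, 155 mm high, carries the start button.
- bay (a point): Centre of the wash bay at roller-top height, 36 mm above the worktop; washer's axes. The rack's origin is here when it is home against the end stop (stop face at y -85 mm). Guides at x +-68 mm; above them lips, 45..50 mm over the worktop, reach in to x +-62 mm over the rack's foot plate, so the rack enters only by sliding along the rollers from +y.
- infeed (a point): Open end of the roller table, at roller-top height on its centre line: washer (0, 355, 36) mm; washer's axes. 16 free-turning rollers (22 mm thick, axes along x, pitch 27.5 mm) run from here into the bay; a pushed rack may coast a few cm. Side rails: inner faces at x +-76 mm, tops 52 mm above the worktop; lead-ins at washer y 100..136 mm narrow to the bay's guides.
- rack: Open grey plastic basket, 0.24 to 0.42 kg, loose on the roller table 180 to 230 mm from home, about parallel to it. Foot plate 130 (x) by 170 (y) by 5 mm; walls up to 40 mm above the underside, outer faces at x +-58, y +-81 mm; inside 108 by 154 mm, floor 5 mm up. Origin: centre of the underside; axes as the washer's. Push it on the middle of its +y wall, 10 to 35 mm up.
- mug: Pale mug, 0.2 to 0.35 kg, standing UPSIDE DOWN on the worktop in front of the sink. Body 73 mm in diameter, 88 mm high, open below. Own z points down; origin in the mug's bottom, now on top, 88 mm above what it stands on. In its own frame the body's axis is at x +16, y 0 mm; the loop handle points from there along (-60, +17), to 69 mm from the axis.
- mug_grip (a point): Middle of the mug handle's upright bar, 45 mm above what the mug stands on, at mug's own (-44, 17) mm; axes as the mug's. The bar is about 12 mm thick across the handle, 15 mm along it, and upright from 17 to 62 mm above the stand; the loop's top is at 71 mm. Can be pinched from above, across the handle.
- hood (a joint): Hinge of the washer's hood, rad: 0 = fully shut, 1.45 = thrown back; starts open at 1.27 to 1.38. It stays wherever it is left (stiff hinge); 1 to 5 N at the handle moves it. The hood is a steel box without floor, 180 by 198 by 91 mm, that lands on a rack which is not fully home.
- hood_handle (a point): Centre of the hood's handle, a black bar 12 mm thick and 104 mm long along the washer's y, its centre line 40 mm off the hood's front face on two end posts. It swings with the hood about hood_hinge at 245 mm radius: shut, it is at washer (-130, 0, 120) mm; open, it stands above the hinge and can be grasped from above.
- hood_hinge (a point): Fixed point on the hood's hinge axis, at washer (105, 0, 50) mm; the axis runs along the washer's y.
- start (a joint): Travel of the start button, m: 0 = out, 0.006 = all the way down; a spring (5 N at full travel) returns it.
- start_top (a point): Centre of the top of the start button: round, steel, 26 mm in diameter, facing up, on the housing at washer (-60, -141) mm, 176 mm above the worktop. Pressing moves it down 6 mm.
- tumbler: Bystander: tall black tumbler, 77 mm in diameter, 166 mm high, far left of the mug; origin under its centre.
- spoon: Bystander: teaspoon, 130 mm long, lying far left of the mug; origin under its centre.
- jar: Bystander: honey jar, 65 mm in diameter, 100 mm high, right of the washer; origin under its centre.
- shaker: Bystander: salt shaker, 44 mm in diameter, 90 mm high, behind the roller table; origin under its centre.
- spice: Bystander: small jar with white cap, 45 mm in diameter, 83 mm high, right of the washer; origin under its centre.

How it is judged:
By the outcome, as a careful person would: the job done as asked, in the order asked, and still so for the second after the job is handed in, with the robot touching nothing.
It also fails if it takes over 72 s, if anything falls off the work surface, if the arm or the gripper's body presses on something with over 40 N, if the wrist force passes 120 N, or if a joint passes its speed limit or range.

## Working session

There is one attempt and no reset: what is moved stays moved. The work goes in short steps, Python scripts to look and compute and a tool call to move; the robot and the scene stay as the last step left them, time stands still between calls to the robot, and variables do not carry over. Pictures are saved under pics/ and viewed, at most 10 in all, crops included, and the job is handed in when it is done.

Besides the shell and the picture viewer there is one more tool, called after "Call:" as name(argument=value, ...) on one line, values as JSON. play_rows: Moves the arm, as the interface text tells. Its arguments: {"type":"object","properties":{"translation":{"type":"array","items":{"type":"array","items":{"type":"number","minimum":-1,"maximum":1}}},"twist":{"type":"array","items":{"type":"array","items":{"type":"number","minimum":-1,"maximum":1}}},"gripper":{"type":"array","items":{"type":"number"}}},"required":["translation","twist","gripper"]}

```bash
ls; mkdir -p pics
python3 - <<'E'
from bench import robot
import cv2,numpy as np
o=robot.get_obs();print({k:np.round(v,3).tolist() for k,v in o.items()})
for c in("scene","top"):
    p=robot.snapshot(c);cv2.imwrite(f"pics/{c}0.png",p[:,:,::-1])
    for n in("washer","bay","infeed","rack","mug","mug_grip","hood_handle","hood_hinge","start_top","tumbler","jar","shaker","spice","spoon"):
        r=robot.spot_point(n,c)
        print(c,n,[(np.round(x["centre"],3).tolist(),round(x["score"],2)) for x in r[:2]])
print(robot.get_obs()["time"])
E
```

```text
pics
{'time': 0.0, 'joint_positions': [1.052, 0.088, 1.372, -0.0, 1.684, -0.103], 'qvel': [0.001, 0.0, 0.0, -0.002, 0.002, 0.002], 'joint_torque': [0.002, -34.018, -30.243, 0.072, 0.033, -0.0], 'tool_pos': [0.222, 0.503, 0.404], 'ee_rot': [-3.139, -0.0, 2.726], 'wrist_force': [-0.482, 0.135, -0.043], 'wrist_torque': [-0.029, -0.03, -0.041], 'finger_force': 0.0, 'width': 0.094}
scene washer [([0.488, -0.286, -0.004], 0.98)]
scene bay [([0.488, -0.288, 0.038], 0.87)]
scene infeed [([0.498, 0.068, 0.039], 0.94)]
scene rack [([0.428, -0.426, 0.172], 0.62), ([0.5, -0.072, 0.035], 0.57)]
scene mug [([0.4, 0.283, 0.085], 0.91)]
scene mug_grip [([0.408, 0.236, 0.046], 0.57)]
scene hood_handle [([0.619, -0.291, 0.298], 0.88)]
scene hood_hinge [([0.593, -0.287, 0.053], 0.62)]
scene start_top [([0.43, -0.425, 0.173], 0.39)]
scene tumbler [([0.4, 0.559, 0.002], 0.63)]
scene jar [([0.475, -0.564, -0.001], 0.78), ([0.424, -0.424, 0.173], 0.52)]
scene shaker []
scene spice [([0.558, -0.558, 0.003], 0.77)]
scene spoon [([0.395, 0.419, -0.003], 0.42), ([0.401, 0.285, 0.089], 0.3)]
top washer [([0.492, -0.287, 0.003], 0.89)]
top bay [([0.494, -0.287, 0.035], 0.85)]
top infeed [([0.503, 0.067, 0.036], 0.7)]
top rack [([0.495, -0.07, 0.038], 0.71)]
top mug [([0.405, 0.282, 0.086], 0.77)]
top mug_grip [([0.412, 0.24, 0.041], 0.68)]
top hood_handle [([0.612, -0.292, 0.297], 0.84)]
top hood_hinge [([0.393, 0.415, -0.001], 0.61), ([0.589, -0.29, 0.051], 0.57)]
top start_top [([0.408, 0.24, 0.043], 0.22)]
top tumbler [([0.403, 0.557, -0.0], 0.56)]
top jar [([0.473, -0.565, 0.001], 0.6)]
top shaker [([0.684, -0.108, 0.001], 0.69)]
top spice [([0.558, -0.559, -0.0], 0.53)]
top spoon [([0.396, 0.419, -0.004], 0.67)]
1.5
```

Run:
```python
import cv2,numpy as np
a=cv2.imread("pics/scene0.png");b=cv2.imread("pics/top0.png")
cv2.imwrite("pics/s1.png",cv2.resize(a,(800,600)));cv2.imwrite("pics/t1.png",cv2.resize(b,(800,600)))
```

```text
(no output)
```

View pics/t1.png

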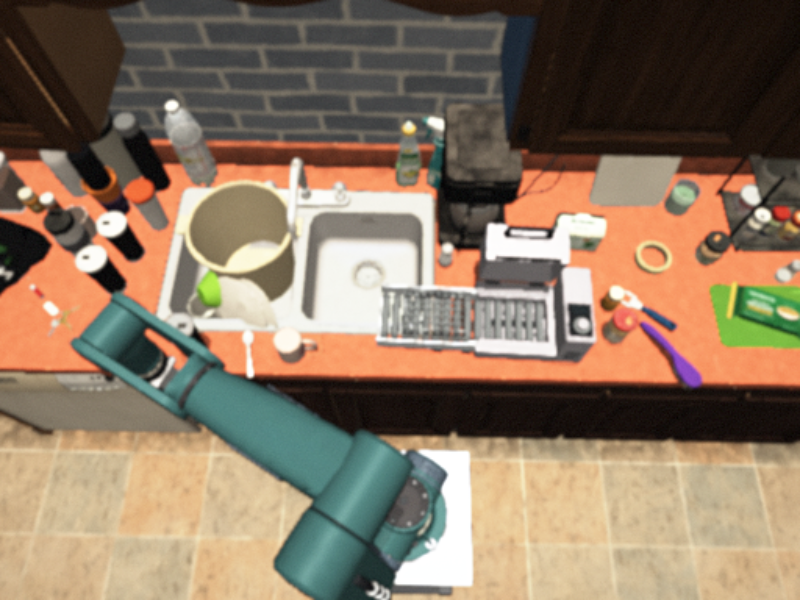

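View pics/s1.png

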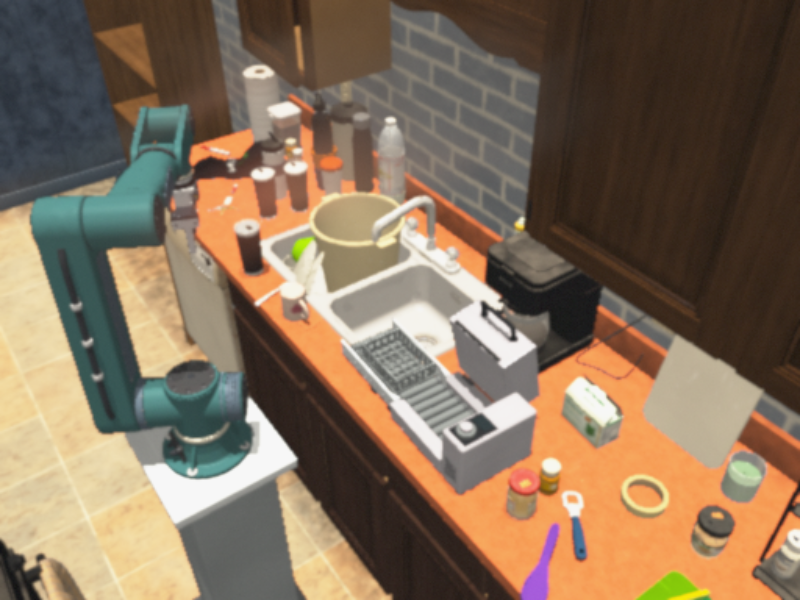

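The top view shows the mug at (288,345) with its handle to the right, and the rack at the left end of the roller table at (430,315). The washer hood is open at (525,255) and the button is at (580,325). The scene view agrees and also matches what the networks reported.

```bash
cat > h.py <<'E'
from bench import robot
import numpy as np
from scipy.spatial.transform import Rotation as R
def plan(p,yaw,n,start=None,pitch=0):
    """rows (translation, twist) for a straight move, tool pointing down"""
    o=robot.get_obs(); a,r=start or (np.array(o["tool_pos"]),R.from_euler("xyz",o["ee_rot"]))
    t=R.from_euler("xyz",[np.pi,pitch,yaw]); w=(r.inv()*t).as_rotvec()/n
    d=(np.array(p)-a)/n; T=[]; 
    for i in range(n):
        T.append(np.round(r.inv().apply(d)/.04,3).tolist()); r=r*R.from_rotvec(w)
    print("t",T,"\nw",np.round(w/.1,3).tolist()); return np.array(p),t
def obs():
    o=robot.get_obs(); print({k:np.round(o[k],3).tolist() for k in("time","tool_pos","ee_rot","wrist_force","width","finger_force","joint_positions")}); return o
E
python3 - <<'E'
from h import *
s=plan([.4105,.237,.36],1.646,11)
plan([.4105,.237,.225],1.646,4,s)
E
```

```text
t [[-0.636, -0.38, 0.102], [-0.67, -0.316, 0.102], [-0.698, -0.249, 0.102], [-0.719, -0.18, 0.102], [-0.733, -0.108, 0.102], [-0.74, -0.036, 0.102], [-0.74, 0.037, 0.102], [-0.733, 0.109, 0.102], [-0.719, 0.181, 0.102], [-0.698, 0.25, 0.102], [-0.67, 0.317, 0.102]] 
w [0.0, -0.0, 0.982]
t [[0.0, -0.0, 0.844], [0.0, -0.0, 0.844], [0.0, -0.0, 0.844], [0.0, -0.0, 0.844]] 
w [0.0, 0.0, 0.0]
```

Call:
play_rows(translation=[[-0.636,-0.38,0.1],[-0.67,-0.316,0.1],[-0.698,-0.249,0.1],[-0.72,-0.18,0.1],[-0.733,-0.108,0.1],[-0.74,-0.036,0.1],[-0.74,0.037,0.1],[-0.733,0.109,0.1]], twist=[[0,0,0.982],[0,0,0.982],[0,0,0.982],[0,0,0.982],[0,0,0.982],[0,0,0.982],[0,0,0.982],[0,0,0.982]], gripper=[0,0,0,0,0,0,0,0])

```text
time: 2.3
tool_pos: [0.3596, 0.3085, 0.3727]
ee_rot: [3.141, -0.0, 1.936]
wrist_force: [0.2, -0.1, 0.1]
width: 0.0471
finger_force: 0.0
```

Call:
play_rows(translation=[[-0.72,0.18,0.1],[-0.7,0.25,0.1],[-0.67,0.317,0.1],[0,0,0],[0,0,0]], twist=[[0,0,0.982],[0,0,0.982],[0,0,0.982],[0,0,0],[0,0,0]], gripper=[0,0,0,0,0])

```text
time: 2.8
tool_pos: [0.4106, 0.2365, 0.3607]
ee_rot: [-3.141, -0.001, 1.645]
wrist_force: [-0.5, 0.0, 0.4]
width: 0.0473
finger_force: 0.0
```

Run:
```python
from h import *
import cv2
obs(); p=robot.snapshot("wrist");cv2.imwrite("pics/w1.png",p[:,:,::-1])
for n in("mug","mug_grip"):
    for c in("wrist",):
        print(n,[(np.round(x["centre"],3).tolist(),round(x["score"],2)) for x in robot.spot_point(n,c)[:2]])
```

```text
{'time': 2.8, 'tool_pos': [0.411, 0.237, 0.361], 'ee_rot': [-3.141, -0.001, 1.645], 'wrist_force': [-0.534, 0.032, 0.446], 'width': 0.047, 'finger_force': 0.0, 'joint_positions': [0.403, -0.071, 1.617, 0.001, 1.596, 0.328]}
mug [([0.396, 0.288, 0.089], 0.69)]
mug_grip [([0.409, 0.242, 0.044], 0.56)]
```

View pics/w1.png

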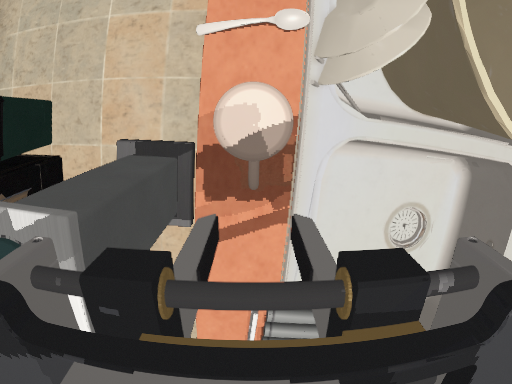

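The wrist view shows the mug body at (254,122) and the handle bar at (254,185), centred between the fingers at columns 216 and 295.

Call:
play_rows(translation=[[0.05,0,0.83],[0,0,0.83],[0,0,0.83],[0,0,0.83],[0,0,0],[0,0,0],[0,0,0],[0,0,0]], twist=[[0,0,0],[0,0,0],[0,0,0],[0,0,0],[0,0,0],[0,0,0],[0,0,0],[0,0,0]], gripper=[0,0,0,0,0,-1,-1,-1])

```text
time: 3.75
tool_pos: [0.4111, 0.2394, 0.2303]
ee_rot: [3.137, -0.002, 1.646]
wrist_force: [0.9, -0.9, 0.4]
width: 0.0265
finger_force: 0.0
```

Call:
play_rows(translation=[[0,0,0],[0,0,0],[0,0,-0.3],[0,0,-0.7],[0,0,-0.8],[0,0,-0.8],[0,0,-0.5],[0,0,0]], twist=[[0,0,0],[0,0,0],[0,0,0],[0,0,0],[0,0,0],[0,0,0],[0,0,0],[0,0,0]], gripper=[-1,-1,-1,-1,-1,-1,-1,-1])

```text
time: 4.55
tool_pos: [0.4109, 0.239, 0.356]
ee_rot: [3.134, -0.002, 1.645]
wrist_force: [1.0, 0.5, -3.2]
width: 0.0093
finger_force: 30.0
```

Run:
```python
from h import *
import cv2
obs(); p=robot.snapshot("wrist");cv2.imwrite("pics/w2.png",p[:,:,::-1])
for n in("rack","mug","mug_grip"):
    for c in("wrist","top","scene"):
        if c!="wrist" : robot.snapshot(c)
        print(n,c,[(np.round(x["centre"],3).tolist(),round(x["score"],2)) for x in robot.spot_point(n,c)[:2]])
s=plan([.496,-.117,.345],1.544,10)
```

```text
{'time': 4.55, 'tool_pos': [0.411, 0.239, 0.356], 'ee_rot': [3.134, -0.002, 1.645], 'wrist_force': [1.041, 0.467, -3.191], 'width': 0.009, 'finger_force': 29.997, 'joint_positions': [0.407, -0.068, 1.624, -0.0, 1.578, 0.333]}
rack wrist []
rack top [([0.494, -0.072, 0.037], 0.82)]
rack scene [([0.502, -0.072, 0.038], 0.97), ([0.557, -0.556, 0.002], 0.33)]
mug wrist [([0.399, 0.289, 0.218], 0.97)]
mug top [([0.402, 0.282, 0.21], 0.63)]
mug scene [([0.401, 0.284, 0.207], 0.45)]
mug_grip wrist [([0.413, 0.242, 0.175], 0.96)]
mug_grip top []
mug_grip scene [([0.411, 0.234, 0.168], 0.72)]
t [[-0.903, 0.147, 0.017], [-0.901, 0.156, 0.017], [-0.9, 0.165, 0.017], [-0.898, 0.174, 0.017], [-0.896, 0.184, 0.017], [-0.894, 0.193, 0.017], [-0.892, 0.202, 0.017], [-0.89, 0.211, 0.017], [-0.888, 0.22, 0.017], [-0.886, 0.229, 0.017]] 
w [0.0, -0.0, 0.102]
```

View pics/w2.png

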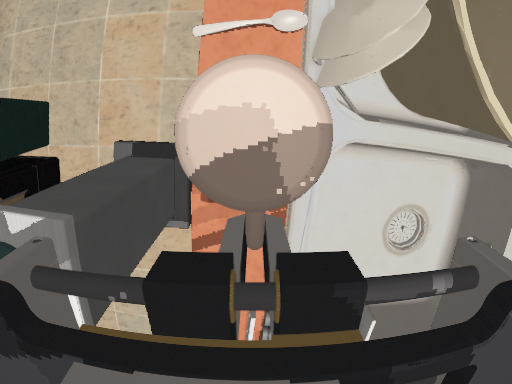

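The mug is gripped and looks level: body at (255,130), bar at (255,235). Next I carry it over the rack.

Call:
play_rows(translation=[[-0.5,0.08,0],[-0.8,0.14,0],[-0.9,0.165,0],[-0.9,0.175,0],[-0.9,0.185,0],[-0.9,0.193,0],[-0.9,0.2,0],[-0.9,0.21,0]], twist=[[0,0,0.125],[0,0,0.125],[0,0,0.125],[0,0,0.125],[0,0,0.125],[0,0,0.125],[0,0,0.125],[0,0,0.125]], gripper=[-1,-1,-1,-1,-1,-1,-1,-1])

```text
time: 6.15
tool_pos: [0.4718, -0.0292, 0.3522]
ee_rot: [3.141, -0.0, 1.545]
wrist_force: [1.1, 0.6, -2.8]
width: 0.0094
finger_force: 30.0
```

Call:
play_rows(translation=[[-0.9,0.22,0],[-0.8,0.2,0],[-0.5,0.14,0],[0,0,0],[0,0,0]], twist=[[0,0,0],[0,0,0],[0,0,0],[0,0,0],[0,0,0]], gripper=[-1,-1,-1,-1,-1])

```text
time: 6.65
tool_pos: [0.4919, -0.1163, 0.3518]
ee_rot: [-3.141, -0.001, 1.545]
wrist_force: [-0.5, 0.2, -3.1]
width: 0.0094
finger_force: 30.0
```

Run:
```python
from h import *
import cv2
obs(); p=robot.snapshot("wrist");cv2.imwrite("pics/w3.png",p[:,:,::-1])
for n in("rack","mug","mug_grip"):
    print(n,[(np.round(x["centre"],3).tolist(),round(x["score"],2)) for x in robot.spot_point(n,"wrist")[:2]])
s=plan([.496,-.117,.275],1.544,3)
```

```text
{'time': 6.65, 'tool_pos': [0.492, -0.116, 0.352], 'ee_rot': [-3.141, -0.001, 1.545], 'wrist_force': [-0.48, 0.238, -3.057], 'width': 0.009, 'finger_force': 29.999, 'joint_positions': [-0.345, 0.005, 1.562, 0.001, 1.576, -0.319]}
rack []
mug [([0.484, -0.063, 0.212], 0.71)]
mug_grip [([0.49, -0.114, 0.168], 0.79)]
t [[-0.014, 0.035, 0.642], [-0.014, 0.035, 0.642], [-0.014, 0.036, 0.642]] 
w [0.001, -0.001, 0.01]
```

View pics/w3.png

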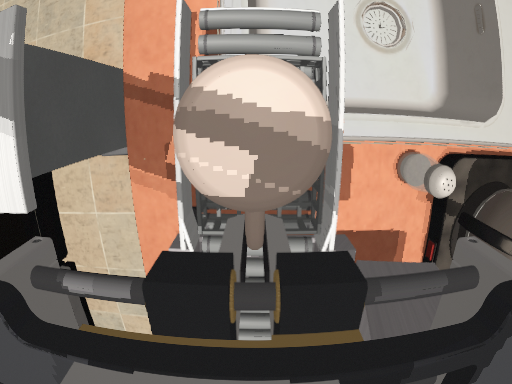

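The rack's walls show at rows 60 to 220 and columns 198 to 325, all round the mug, which sits about 4 mm left of centre. I shift it by that and lower it.

Call:
play_rows(translation=[[0,0.05,0.6],[0,0.05,0.7],[0,0,0.4],[0,0,0.15],[0,0,0.07],[0,0,0.05],[0,0,0]], twist=[[0,0,0],[0,0,0],[0,0,0],[0,0,0],[0,0,0],[0,0,0],[0,0,0]], gripper=[-1,-1,-1,-1,-1,-1,-1])

```text
time: 7.55
tool_pos: [0.4962, -0.1163, 0.2741]
ee_rot: [3.14, 0.0, 1.546]
wrist_force: [0.3, 0.2, -3.0]
width: 0.0094
finger_force: 30.0
```

Call:
play_rows(translation=[[0,0,0.05],[0,0,0.05],[0,0,0]], twist=[[0,0,0],[0,0,0],[0,0,0]], gripper=[-1,-1,-1])

```text
time: 7.85
tool_pos: [0.4962, -0.1164, 0.27]
ee_rot: [3.14, 0.0, 1.545]
wrist_force: [0.8, -0.1, 0.6]
width: 0.0098
finger_force: 30.0
```

The load has come off the wrist, so the mug is standing in the rack. I open partway and lift.

Call:
play_rows(translation=[[0,0,0],[0,0,0],[0,0,0],[0,0,-0.5],[0,0,-0.9],[0,0,-0.9],[0,0,-0.9],[0,0,-0.4]], twist=[[0,0,0],[0,0,0],[0,0,0],[0,0,0],[0,0,0],[0,0,0],[0,0,0],[0,0,0]], gripper=[-0.25,-0.25,-0.25,-0.25,-0.25,-0.25,-0.25,-0.25])

```text
time: 8.65
tool_pos: [0.4961, -0.1164, 0.4175]
ee_rot: [3.135, 0.002, 1.546]
wrist_force: [0.4, -0.4, 1.1]
width: 0.0349
finger_force: 0.0
```

Run:
```python
from h import *
import cv2
obs()
for c in("wrist","scene","top"):
  p=robot.snapshot(c)
  if c=="wrist":cv2.imwrite("pics/w4.png",p[:,:,::-1])
  for n in("rack","mug","bay","infeed"):
    print(n,c,[(np.round(x["centre"],3).tolist(),round(x["score"],2)) for x in robot.spot_point(n,c)[:1]])
s=plan([.4995,.06,.39],-.027,17)
```

```text
{'time': 8.65, 'tool_pos': [0.496, -0.116, 0.418], 'ee_rot': [3.135, 0.002, 1.546], 'wrist_force': [0.427, -0.392, 1.057], 'width': 0.035, 'finger_force': 0.0, 'joint_positions': [-0.342, -0.008, 1.444, 0.0, 1.699, -0.317]}
rack wrist []
mug wrist [([0.488, -0.065, 0.13], 0.96)]
bay wrist [([0.488, -0.288, 0.039], 0.86)]
infeed wrist [([0.499, 0.066, 0.036], 0.97)]
rack scene [([0.496, -0.071, 0.038], 0.79)]
mug scene [([0.494, -0.072, 0.124], 0.6)]
bay scene [([0.492, -0.289, 0.035], 0.79)]
infeed scene [([0.499, 0.065, 0.036], 0.92)]
rack top [([0.682, -0.11, 0.003], 0.71)]
mug top [([0.392, 0.419, -0.003], 0.42)]
bay top [([0.492, -0.29, 0.035], 0.62)]
infeed top [([0.505, 0.067, 0.037], 0.85)]
t [[0.259, -0.001, 0.034], [0.258, -0.025, 0.034], [0.255, -0.049, 0.034], [0.249, -0.072, 0.034], [0.241, -0.095, 0.034], [0.232, -0.117, 0.034], [0.22, -0.138, 0.034], [0.206, -0.157, 0.034], [0.191, -0.176, 0.034], [0.174, -0.193, 0.034], [0.155, -0.208, 0.034], [0.135, -0.221, 0.034], [0.114, -0.233, 0.034], [0.092, -0.242, 0.034], [0.069, -0.25, 0.034], [0.046, -0.255, 0.034], [0.022, -0.258, 0.034]] 
w [-0.0, 0.0, 0.925]
```

View pics/w4.png

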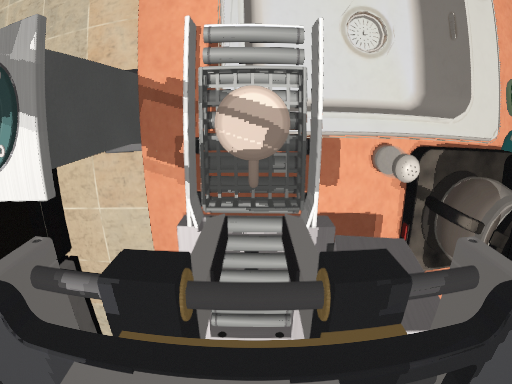

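The mug stands upside down in the rack: mug at (250,122), rack at rows 72 to 208 and columns 200 to 306. Next I turn the gripper and move behind the +y wall.

Call:
play_rows(translation=[[0.26,0,0],[0.258,-0.025,0],[0.255,-0.05,0],[0.25,-0.072,0],[0.24,-0.095,0],[0.232,-0.117,0],[0.22,-0.138,0],[0.206,-0.157,0]], twist=[[0,0,0.925],[0,0,0.925],[0,0,0.925],[0,0,0.925],[0,0,0.925],[0,0,0.925],[0,0,0.925],[0,0,0.925]], gripper=[-1,-1,-1,-1,-1,-1,-1,-1])

```text
time: 10.2
tool_pos: [0.4976, -0.0329, 0.4132]
ee_rot: [3.141, -0.0, 0.802]
wrist_force: [-1.0, -0.3, -0.8]
width: 0.0004
finger_force: 0.0
```

Call:
play_rows(translation=[[0.19,-0.176,0],[0.174,-0.193,0],[0.155,-0.208,0],[0.135,-0.22,0],[0.114,-0.233,0],[0.092,-0.242,0],[0.07,-0.25,0],[0.046,-0.255,0]], twist=[[0,0,0.925],[0,0,0.925],[0,0,0.925],[0,0,0.925],[0,0,0.925],[0,0,0.925],[0,0,0.925],[0,0,0.925]], gripper=[-1,-1,-1,-1,-1,-1,-1,-1])

```text
time: 11.0
tool_pos: [0.4993, 0.0501, 0.4131]
ee_rot: [-3.142, -0.0, 0.062]
wrist_force: [0.4, 0.4, 0.1]
width: 0.0003
finger_force: 0.0
```

Call:
play_rows(translation=[[0.022,-0.258,0],[0,0,0],[0,0,0]], twist=[[0,0,0.925],[0,0,0],[0,0,0]], gripper=[-1,-1,-1])

```text
time: 11.3
tool_pos: [0.4995, 0.0599, 0.4131]
ee_rot: [3.141, -0.0, -0.025]
wrist_force: [0.6, 0.4, 0.1]
width: 0.0004
finger_force: 0.0
```

Run:
```python
from h import *
obs()
for c in("wrist","scene"):
  p=robot.snapshot(c)
  for n in("rack",):
    print(n,c,[(np.round(x["centre"],3).tolist(),round(x["score"],2)) for x in robot.spot_point(n,c)[:1]])
s=plan([.5,.058,.257],-.027,5)
s=plan([.4935,-.194,.257],-.027,10,s)
```

```text
{'time': 11.3, 'tool_pos': [0.499, 0.06, 0.413], 'ee_rot': [3.141, -0.0, -0.025], 'wrist_force': [0.634, 0.406, 0.122], 'width': 0.0, 'finger_force': 0.0, 'joint_positions': [0.007, -0.019, 1.464, -0.0, 1.697, 1.602]}
rack wrist [([0.69, -0.105, 0.0], 0.22)]
rack scene [([0.502, -0.073, 0.035], 0.71)]
t [[0.002, 0.007, 0.78], [0.002, 0.007, 0.78], [0.003, 0.008, 0.78], [0.003, 0.008, 0.78], [0.003, 0.008, 0.78]] 
w [0.0, -0.0, 0.0]
t [[0.001, 0.63, 0.0], [0.001, 0.63, 0.0], [0.001, 0.63, 0.0], [0.001, 0.63, 0.0], [0.001, 0.63, 0.0], [0.001, 0.63, 0.0], [0.001, 0.63, 0.0], [0.001, 0.63, 0.0], [0.001, 0.63, 0.0], [0.001, 0.63, 0.0]] 
w [0.0, 0.0, 0.0]
```

Call:
play_rows(translation=[[0,0,0.78],[0,0,0.78],[0,0,0.78],[0,0,0.78],[0,0,0.6],[0,0,0.18],[0,0,0]], twist=[[0,0,0],[0,0,0],[0,0,0],[0,0,0],[0,0,0],[0,0,0],[0,0,0]], gripper=[-1,-1,-1,-1,-1,-1,-1])

```text
time: 12.2
tool_pos: [0.4992, 0.0597, 0.2561]
ee_rot: [3.142, 0.002, -0.027]
wrist_force: [-0.9, -0.0, 0.4]
width: 0.0006
finger_force: 0.0
```

Call:
play_rows(translation=[[0,0.25,0],[0,0.25,0],[0,0.15,0],[0,0.1,0],[0,0.1,0],[0,0.1,0],[0,0.15,0],[0,0.2,0]], twist=[[0,0,0],[0,0,0],[0,0,0],[0,0,0],[0,0,0],[0,0,0],[0,0,0],[0,0,0]], gripper=[-1,-1,-1,-1,-1,-1,-1,-1])

```text
time: 13.0
tool_pos: [0.4981, 0.0079, 0.2571]
ee_rot: [-3.141, 0.0, -0.026]
wrist_force: [-0.5, 0.2, 0.7]
width: 0.0005
finger_force: 0.3
```

Call:
play_rows(translation=[[0,0.2,0],[0,0.2,0],[0,0.2,0],[0,0.2,0],[0,0.2,0],[0,0.2,0],[0,0.2,0],[0,0.2,0]], twist=[[0,0,0],[0,0,0],[0,0,0],[0,0,0],[0,0,0],[0,0,0],[0,0,0],[0,0,0]], gripper=[-1,-1,-1,-1,-1,-1,-1,-1])

```text
time: 13.8
tool_pos: [0.4963, -0.0567, 0.257]
ee_rot: [-3.142, 0.0, -0.027]
wrist_force: [-1.6, 0.6, -0.0]
width: 0.0004
finger_force: 0.3
```

Run:
```python
from h import *
obs()
for c in("scene","top"):
  p=robot.snapshot(c)
  for n in("rack","mug"):
    print(n,c,[(np.round(x["centre"],3).tolist(),round(x["score"],2)) for x in robot.spot_point(n,c)[:1]])
```

```text
{'time': 13.8, 'tool_pos': [0.496, -0.057, 0.257], 'ee_rot': [-3.142, 0.0, -0.027], 'wrist_force': [-1.55, 0.551, -0.014], 'width': 0.0, 'finger_force': 0.338, 'joint_positions': [-0.227, 0.054, 1.705, 0.0, 1.383, 1.37]}
rack scene [([0.497, -0.149, 0.037], 0.69)]
mug scene [([0.492, -0.146, 0.129], 0.78)]
rack top [([0.493, -0.157, 0.04], 0.84)]
mug top [([0.49, -0.156, 0.132], 0.6)]
```

Call:
play_rows(translation=[[0,0.2,0],[0,0.2,0],[0,0.2,0],[0,0.2,0],[0,0.2,0],[0,0.2,0],[0,0.2,0],[0,0.2,0]], twist=[[0,0,0],[0,0,0],[0,0,0],[0,0,0],[0,0,0],[0,0,0],[0,0,0],[0,0,0]], gripper=[-1,-1,-1,-1,-1,-1,-1,-1])

```text
time: 14.9
tool_pos: [0.4946, -0.1207, 0.257]
ee_rot: [-3.141, 0.0, -0.027]
wrist_force: [-0.6, 1.1, 0.4]
width: 0.0006
finger_force: 0.3
```

Call:
play_rows(translation=[[0,0.2,0],[0,0.2,0],[0,0.2,0],[0,0.2,0],[0,0.15,0],[0,0.12,0],[0,0.1,0],[0,0.1,0]], twist=[[0,0,0],[0,0,0],[0,0,0],[0,0,0],[0,0,0],[0,0,0],[0,0,0],[0,0,0]], gripper=[-1,-1,-1,-1,-1,-1,-1,-1])

```text
time: 15.7
tool_pos: [0.4933, -0.171, 0.2571]
ee_rot: [-3.141, -0.0, -0.027]
wrist_force: [-0.8, 0.0, 0.3]
width: 0.0005
finger_force: 0.3
```

Call:
play_rows(translation=[[0,0.1,0],[0,0.1,0],[0,0.1,0],[0,0.1,0],[0,0.1,0],[0,0.05,0],[0,0,0]], twist=[[0,0,0],[0,0,0],[0,0,0],[0,0,0],[0,0,0],[0,0,0],[0,0,0]], gripper=[-1,-1,-1,-1,-1,-1,-1])

```text
time: 16.4
tool_pos: [0.4927, -0.193, 0.2571]
ee_rot: [-3.141, -0.0, -0.027]
wrist_force: [-0.7, -0.3, -1.1]
width: 0.0004
finger_force: 0.1
```

Call:
play_rows(translation=[[0,0.08,0],[0,0.08,0],[0,0.06,0],[0,0,0]], twist=[[0,0,0],[0,0,0],[0,0,0],[0,0,0]], gripper=[-1,-1,-1,-1])

```text
time: 16.8
tool_pos: [0.4937, -0.1968, 0.2572]
ee_rot: [-3.126, -0.003, -0.025]
wrist_force: [3.7, 18.2, 3.6]
width: 0.0006
finger_force: 9.3
```

The rack is at its end stop: 18 N at y = -0.197. I back off and rise.

Call:
play_rows(translation=[[0,-0.2,0],[0,-0.3,-0.2],[0,0,-0.8],[0,0,-1],[0,0,-1],[0,0,-1],[0,0,-1],[0,0,-1]], twist=[[0,0,0],[0,0,0],[0,0,0],[0,0,0],[0,0,0],[0,0,0],[0,0,0],[0,0,0]], gripper=[-1,-1,-1,-1,-1,-1,-1,-1])

```text
time: 17.6
tool_pos: [0.4924, -0.1813, 0.4996]
ee_rot: [3.14, -0.001, -0.027]
wrist_force: [0.1, -0.8, -0.1]
width: 0.0005
finger_force: 0.0
```

Call:
play_rows(translation=[[0,0,-0.95],[0,0,0],[0,0,0]], twist=[[0,0,0],[0,0,0],[0,0,0]], gripper=[-1,-1,-1])

```text
time: 17.9
tool_pos: [0.4926, -0.1814, 0.5365]
ee_rot: [3.14, -0.003, -0.027]
wrist_force: [0.3, 0.2, -0.3]
width: 0.0006
finger_force: 0.0
```

Run:
```python
from h import *
import cv2
obs()
ims=[]
for c in("scene","top","wrist"):
  p=robot.snapshot(c); 
  if c!="wrist":ims.append(p[:,:,::-1])
  for n in("rack","mug","hood_handle","bay"):
    print(n,c,[(np.round(x["centre"],3).tolist(),round(x["score"],2)) for x in robot.spot_point(n,c)[:1]])
a=cv2.resize(ims[0][150:330,190:370],(400,400));b=cv2.resize(ims[1][110:240,220:400],(400,400*130//180))
b=cv2.copyMakeBorder(b,0,400-b.shape[0],0,0,0)
cv2.imwrite("pics/c1.png",np.hstack([a,b]))
plan([.617,-.292,.535],1.544,16)
```

```text
{'time': 17.9, 'tool_pos': [0.493, -0.181, 0.537], 'ee_rot': [3.14, -0.003, -0.027], 'wrist_force': [0.302, 0.249, -0.318], 'width': 0.001, 'finger_force': 0.0, 'joint_positions': [-0.461, 0.042, 1.159, -0.001, 1.937, 1.137]}
rack scene [([0.494, -0.284, 0.035], 0.79)]
mug scene [([0.487, -0.283, 0.126], 0.71)]
hood_handle scene [([0.614, -0.293, 0.294], 0.77)]
bay scene [([0.491, -0.286, 0.039], 0.96)]
rack top [([0.49, -0.286, 0.039], 0.76)]
mug top [([0.485, -0.286, 0.13], 0.73)]
hood_handle top [([0.613, -0.292, 0.295], 0.66)]
bay top [([0.491, -0.288, 0.036], 0.82)]
rack wrist []
mug wrist [([0.48, -0.279, 0.133], 0.81)]
hood_handle wrist [([0.618, -0.29, 0.292], 0.62)]
bay wrist [([0.423, -0.425, 0.176], 0.68)]
t [[0.198, 0.167, 0.0], [0.181, 0.186, 0.0], [0.162, 0.203, 0.0], [0.141, 0.218, 0.0], [0.119, 0.23, 0.0], [0.096, 0.241, 0.0], [0.072, 0.249, 0.0], [0.047, 0.255, 0.0], [0.022, 0.259, 0.0], [-0.004, 0.259, 0.0], [-0.029, 0.258, 0.0], [-0.054, 0.254, 0.0], [-0.079, 0.247, 0.0], [-0.103, 0.238, 0.0], [-0.125, 0.227, 0.0], [-0.147, 0.214, 0.0]] 
w [0.0, -0.0, -0.982]
```

View pics/c1.png

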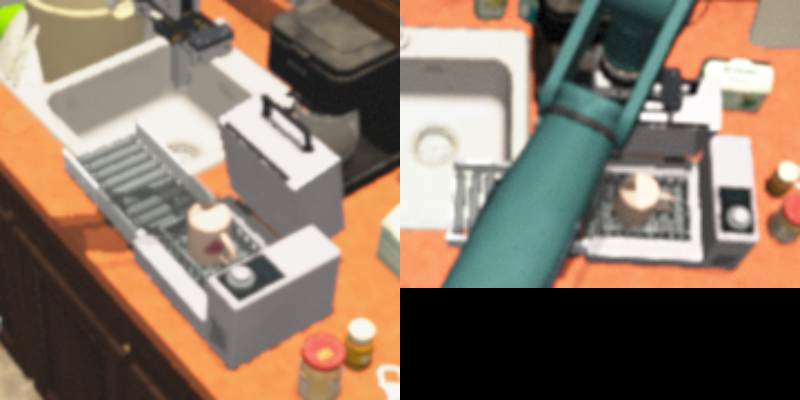

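In the crop the mug stands upright in the rack at (210,235), and the rack is in the bay. Next I go over the hood handle at (285,125).

Call:
play_rows(translation=[[0.2,0.167,0],[0.18,0.186,0],[0.162,0.203,0],[0.14,0.218,0],[0.12,0.23,0],[0.096,0.24,0],[0.07,0.25,0],[0.047,0.255,0]], twist=[[0,0,-0.982],[0,0,-0.982],[0,0,-0.982],[0,0,-0.982],[0,0,-0.982],[0,0,-0.982],[0,0,-0.982],[0,0,-0.982]], gripper=[-0.2,-0.2,-0.2,-0.2,-0.2,-0.2,-0.2,-0.2])

```text
time: 19.45
tool_pos: [0.5553, -0.2371, 0.535]
ee_rot: [-3.142, -0.0, 0.763]
wrist_force: [-0.1, -0.5, -0.1]
width: 0.0379
finger_force: 0.0
```

Call:
play_rows(translation=[[0.022,0.26,0],[0,0.26,0],[-0.03,0.258,0],[-0.054,0.254,0],[-0.08,0.247,0],[-0.1,0.238,0],[-0.125,0.227,0],[-0.147,0.2,0]], twist=[[0,0,-0.982],[0,0,-0.982],[0,0,-0.982],[0,0,-0.982],[0,0,-0.982],[0,0,-0.982],[0,0,-0.982],[0,0,-0.982]], gripper=[-0.2,-0.2,-0.2,-0.2,-0.2,-0.2,-0.2,-0.2])

```text
time: 20.25
tool_pos: [0.617, -0.2922, 0.5349]
ee_rot: [-3.142, -0.0, 1.548]
wrist_force: [-0.1, -1.0, -0.6]
width: 0.0381
finger_force: 0.0
```

Call:
play_rows(translation=[[0,0,0],[0,0,0]], twist=[[0,0,0],[0,0,0]], gripper=[-0.2,-0.2])

```text
time: 20.45
tool_pos: [0.6166, -0.2919, 0.5346]
ee_rot: [-3.141, -0.001, 1.542]
wrist_force: [0.4, -0.4, 0.5]
width: 0.0381
finger_force: 0.0
```

Run:
```python
from h import *
import cv2
obs()
p=robot.snapshot("wrist"); cv2.imwrite("pics/w5.png",p[:,:,::-1])
for n in("hood_handle","hood_hinge"):
    print(n,[(np.round(x["centre"],3).tolist(),round(x["score"],2)) for x in robot.spot_point(n,"wrist")[:1]])
plan([.6155,-.292,.474],1.544,3)
```

```text
{'time': 20.45, 'tool_pos': [0.617, -0.292, 0.535], 'ee_rot': [-3.141, -0.001, 1.542], 'wrist_force': [0.375, -0.42, 0.502], 'width': 0.038, 'finger_force': 0.0, 'joint_positions': [-0.525, 0.426, 0.699, 0.0, 2.017, -0.497]}
hood_handle [([0.615, -0.286, 0.288], 0.72)]
hood_hinge []
t [[-0.005, -0.006, 0.512], [-0.005, -0.006, 0.512], [-0.005, -0.006, 0.512]] 
w [0.001, 0.0, -0.002]
```

View pics/w5.png

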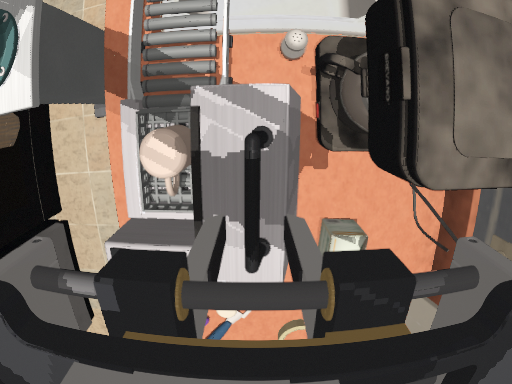

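The wrist view shows the handle bar at column 253, rows 140 to 260, between the fingers. I descend and grip it.

Call:
play_rows(translation=[[0,-0.03,0.5],[0,0,0.5],[0,0,0.4],[0,0,0.1],[0,0,0],[0,0,0],[0,0,0],[0,0,0]], twist=[[0,0,0],[0,0,0],[0,0,0],[0,0,0],[0,0,0],[0,0,0],[0,0,0],[0,0,0]], gripper=[-0.2,-0.2,-0.2,-0.2,-0.2,-1,-1,-1])

```text
time: 21.4
tool_pos: [0.6153, -0.2918, 0.4763]
ee_rot: [3.14, 0.001, 1.544]
wrist_force: [-0.1, -0.3, 0.2]
width: 0.0173
finger_force: 0.0
```

Call:
play_rows(translation=[[0,0,0],[0,0,0]], twist=[[0,0,0],[0,0,0]], gripper=[-1,-1])

```text
time: 21.6
tool_pos: [0.6152, -0.2918, 0.476]
ee_rot: [3.141, 0.001, 1.544]
wrist_force: [-0.4, -0.4, 2.1]
width: 0.0113
finger_force: 30.0
```

Run:
```python
from h import *
o=obs()
# arc in tool frame (tool y = world x approx, tool z down); 245 mm radius about the hinge
p=np.array(o["tool_pos"]); hx,hz=.596,.05
r=.245; g=p[2]-.18
a0=np.arctan2(g-hz,-(p[0]-hx)); print("a0",a0,"hood",a0-np.arctan2(70,235), "rad",np.hypot(g-hz,p[0]-hx))
a=a0-np.arange(0,29)*(a0-np.arctan2(70,235))/28
P=np.c_[-r*np.cos(a),r*np.sin(a)]; D=np.diff(P,axis=0)/.04
print(np.round(np.c_[D[:,0],-D[:,1]],2).tolist())
```

```text
{'time': 21.6, 'tool_pos': [0.615, -0.292, 0.476], 'ee_rot': [3.141, 0.001, 1.544], 'wrist_force': [-0.4, -0.441, 2.084], 'width': 0.011, 'finger_force': 29.998, 'joint_positions': [-0.526, 0.393, 0.861, -0.0, 1.886, -0.499]}
a0 1.6486434417745257 hood 1.3591397698131376 rad 0.24674848487707032
[[-0.3, -0.02], [-0.3, -0.0], [-0.3, 0.01], [-0.3, 0.03], [-0.29, 0.04], [-0.29, 0.06], [-0.29, 0.07], [-0.29, 0.08], [-0.28, 0.1], [-0.28, 0.11], [-0.27, 0.12], [-0.26, 0.14], [-0.26, 0.15], [-0.25, 0.16], [-0.24, 0.17], [-0.23, 0.19], [-0.22, 0.2], [-0.21, 0.21], [-0.2, 0.22], [-0.19, 0.23], [-0.18, 0.24], [-0.17, 0.24], [-0.16, 0.25], [-0.14, 0.26], [-0.13, 0.27], [-0.12, 0.27], [-0.11, 0.28], [-0.09, 0.28]]
```

Call:
play_rows(translation=[[0,-0.3,-0.02],[0,-0.3,0],[0,-0.3,0.01],[0,-0.3,0.03],[0,-0.29,0.04],[0,-0.29,0.06],[0,-0.29,0.07],[0,-0.29,0.08]], twist=[[0,0,0],[0,0,0],[0,0,0],[0,0,0],[0,0,0],[0,0,0],[0,0,0],[0,0,0]], gripper=[-1,-1,-1,-1,-1,-1,-1,-1])

```text
time: 22.4
tool_pos: [0.5213, -0.2885, 0.4656]
ee_rot: [3.136, -0.0, 1.546]
wrist_force: [2.2, 2.6, 4.1]
width: 0.0112
finger_force: 30.0
```

Call:
play_rows(translation=[[0,-0.28,0.1],[0,-0.28,0.11],[0,-0.27,0.12],[0,-0.26,0.14],[0,-0.26,0.15],[0,-0.25,0.16],[0,-0.24,0.17],[0,-0.23,0.19]], twist=[[0,0,0],[0,0,0],[0,0,0],[0,0,0],[0,0,0],[0,0,0],[0,0,0],[0,0,0]], gripper=[-1,-1,-1,-1,-1,-1,-1,-1])

```text
time: 23.2
tool_pos: [0.4383, -0.286, 0.4193]
ee_rot: [3.138, -0.002, 1.546]
wrist_force: [0.8, 4.3, 2.0]
width: 0.0109
finger_force: 30.0
```

Run:
```python
from h import *
o=obs(); p=np.array(o["tool_pos"]); hx,hz=.596,.05; g=p[2]-.18
a0=np.arctan2(g-hz,-(p[0]-hx)); print("hood",a0-np.arctan2(70,235), "rad",np.hypot(g-hz,p[0]-hx))
```

```text
{'time': 23.2, 'tool_pos': [0.438, -0.286, 0.419], 'ee_rot': [3.138, -0.002, 1.546], 'wrist_force': [0.828, 4.325, 2.045], 'width': 0.011, 'finger_force': 30.01, 'joint_positions': [-0.688, 0.025, 1.407, 0.004, 1.708, -0.662]}
hood 0.5869729487020445 rad 0.24639040238369464
```

Call:
play_rows(translation=[[-0.01,-0.22,0.2],[-0.01,-0.21,0.21],[-0.01,-0.2,0.22],[-0.01,-0.19,0.23],[0,-0.18,0.24],[0,-0.17,0.24],[0,-0.16,0.25],[0,-0.14,0.26]], twist=[[0,0,0],[0,0,0],[0,0,0],[0,0,0],[0,0,0],[0,0,0],[0,0,0],[0,0,0]], gripper=[-1,-1,-1,-1,-1,-1,-1,-1])

```text
time: 24.0
tool_pos: [0.3789, -0.2849, 0.3442]
ee_rot: [-3.14, -0.008, 1.545]
wrist_force: [-2.3, 9.2, 2.3]
width: 0.0108
finger_force: 30.0
```

Call:
play_rows(translation=[[0,-0.13,0.27],[0,-0.12,0.27],[0,-0.11,0.28],[0,-0.09,0.25],[0,0,0]], twist=[[0,0,0],[0,0,0],[0,0,0],[0,0,0],[0,0,0]], gripper=[-1,-1,-1,-1,-1])

```text
time: 24.5
tool_pos: [0.3606, -0.2845, 0.2991]
ee_rot: [-3.138, -0.009, 1.545]
wrist_force: [-1.2, 7.2, -2.8]
width: 0.0107
finger_force: 30.0
```

Run:
```python
from h import *
o=obs(); p=np.array(o["tool_pos"]); hx,hz=.596,.05; g=p[2]-.18
a0=np.arctan2(g-hz,-(p[0]-hx)); print("hood",a0-np.arctan2(70,235), "rad",np.hypot(g-hz,p[0]-hx))
```

```text
{'time': 24.5, 'tool_pos': [0.361, -0.285, 0.299], 'ee_rot': [-3.138, -0.009, 1.545], 'wrist_force': [-1.236, 7.18, -2.815], 'width': 0.011, 'finger_force': 29.976, 'joint_positions': [-0.793, -0.067, 1.738, 0.004, 1.48, -0.767]}
hood -0.004150529738709274 rad 0.2453113856185764
```

Call:
play_rows(translation=[[-0.03,0,0.05],[-0.03,0,0.05],[0,0,0.05],[0,0,0]], twist=[[0,0,0],[0,0,0],[0,0,0],[0,0,0]], gripper=[-1,-1,-1,-1])

```text
time: 24.9
tool_pos: [0.3602, -0.2856, 0.2959]
ee_rot: [-3.136, -0.014, 1.545]
wrist_force: [-6.9, 15.1, 11.4]
width: 0.0111
finger_force: 30.1
```

Call:
play_rows(translation=[[0.06,0,0.05],[0.04,0,0.04],[0,0,0],[0,0,0]], twist=[[0,0,0],[0,0,0],[0,0,0],[0,0,0]], gripper=[-1,-1,-1,-1])

```text
time: 25.3
tool_pos: [0.3601, -0.2837, 0.2958]
ee_rot: [-3.137, -0.003, 1.544]
wrist_force: [-11.9, 10.8, 20.9]
width: 0.0112
finger_force: 30.1
```

The handle no longer moves down and the force has risen to 21 N, so the hood is on its stop. I release it and rise.

Call:
play_rows(translation=[[0,0,-0.05],[0,0,0],[0,0,0],[0,0,0],[0,0,-0.5],[0,0,-1],[0,0,-1],[0,0,-1]], twist=[[0,0,0],[0,0,0],[0,0,0],[0,0,0],[0,0,0],[0,0,0],[0,0,0],[0,0,0]], gripper=[-0.3,-0.3,-0.3,-0.3,-0.3,-0.3,-0.3,-0.3])

```text
time: 26.1
tool_pos: [0.3614, -0.2851, 0.4351]
ee_rot: [-3.141, -0.001, 1.544]
wrist_force: [0.2, -0.0, 0.1]
width: 0.0327
finger_force: 0.0
```

Run:
```python
from h import *
import cv2
obs(); ims=[]
for c in("scene","top","wrist"):
  p=robot.snapshot(c)
  ims.append(p[:,:,::-1])
  for n in("hood_handle","start_top","washer"):
    print(n,c,[(np.round(x["centre"],3).tolist(),round(x["score"],2)) for x in robot.spot_point(n,c)[:1]])
a=cv2.resize(ims[0][150:330,190:370],(400,400));b=cv2.resize(ims[2],(400,300))
b=cv2.copyMakeBorder(b,0,100,0,0,0)
cv2.imwrite("pics/c2.png",np.hstack([a,b]))
th=-.027;c,s=np.cos(th),np.sin(th)
print("start pred",.491-.06*c+.141*s,-.2885-.06*s-.141*c)
```

```text
{'time': 26.1, 'tool_pos': [0.361, -0.285, 0.435], 'ee_rot': [-3.141, -0.001, 1.544], 'wrist_force': [0.215, -0.041, 0.119], 'width': 0.033, 'finger_force': 0.0, 'joint_positions': [-0.791, -0.118, 1.513, 0.0, 1.747, -0.765]}
hood_handle scene [([0.36, -0.282, 0.12], 0.77)]
start_top scene [([0.428, -0.424, 0.174], 0.36)]
washer scene [([0.49, -0.286, -0.001], 0.92)]
hood_handle top [([0.358, -0.281, 0.12], 0.77)]
start_top top [([0.422, -0.427, 0.171], 0.45)]
washer top [([0.493, -0.286, 0.005], 0.97)]
hood_handle wrist [([0.358, -0.283, 0.115], 0.95)]
start_top wrist []
washer wrist [([0.492, -0.284, -0.002], 0.7)]
start pred 0.4272153312050701 -0.42782880544496565
```

View pics/c2.png

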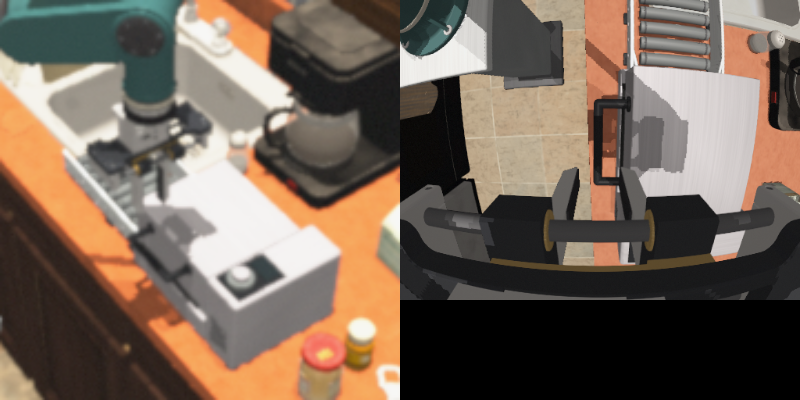

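The hood is fully shut, with its handle at the front, (600,140) in the wrist picture. The button shows at (240,275) in the scene crop.

Call:
play_rows(translation=[[-0.87,0.43,0],[-0.87,0.43,0],[-0.87,0.43,0],[-0.87,0.43,0],[0,0,0.5],[0,0,0.6],[0,0,0.15],[0,0,0]], twist=[[0,0,0],[0,0,0],[0,0,0],[0,0,0],[0,0,0],[0,0,0],[0,0,0],[0,0,0]], gripper=[-1,-1,-1,-1,-1,-1,-1,-1])

```text
time: 27.5
tool_pos: [0.4264, -0.4259, 0.3825]
ee_rot: [-3.139, -0.003, 1.544]
wrist_force: [0.9, 0.3, -0.5]
width: 0.0005
finger_force: 0.0
```

Call:
play_rows(translation=[[0,0,0.1],[0,0,0.08],[0,0,0.08],[0,0,0.06],[0,0,0.06],[0,0,0]], twist=[[0,0,0],[0,0,0],[0,0,0],[0,0,0],[0,0,0],[0,0,0]], gripper=[-1,-1,-1,-1,-1,-1])

```text
time: 28.1
tool_pos: [0.4266, -0.4261, 0.37]
ee_rot: [3.14, 0.001, 1.544]
wrist_force: [0.4, 0.1, 4.4]
width: 0.0007
finger_force: 2.3
```

Spring contact at 4.4 N. I press on to the stop.

Call:
play_rows(translation=[[0,0,0.05],[0,0,0.05],[0,0,0.05],[0,0,0],[0,0,0]], twist=[[0,0,0],[0,0,0],[0,0,0],[0,0,0],[0,0,0]], gripper=[-1,-1,-1,-1,-1])

```text
time: 28.6
tool_pos: [0.4262, -0.4255, 0.3692]
ee_rot: [3.138, 0.004, 1.544]
wrist_force: [-4.4, 4.3, 18.3]
width: 0.0005
finger_force: 9.5
```

18 N with almost no further travel means the button is all the way down. I rise clear of it.

Call:
play_rows(translation=[[0,0,-0.3],[0,0,-0.6],[0,0,-0.8],[0,0,-0.8],[0,0,-0.8],[0,0,-0.5],[0,0,0],[0,0,0]], twist=[[0,0,0],[0,0,0],[0,0,0],[0,0,0],[0,0,0],[0,0,0],[0,0,0],[0,0,0]], gripper=[-1,-1,-1,-1,-1,-1,-1,-1])

```text
time: 29.4
tool_pos: [0.4266, -0.4262, 0.5139]
ee_rot: [-3.141, -0.001, 1.544]
wrist_force: [-0.7, 0.2, -0.6]
width: 0.0006
finger_force: 0.0
```

Run:
```python
from h import *
obs()
for c in("scene","top"):
  robot.snapshot(c)
  for n in("hood_handle","jar","spice","shaker","tumbler","spoon"):
    print(n,c,[(np.round(x["centre"],3).tolist(),round(x["score"],2)) for x in robot.spot_point(n,c)[:1]])
print(robot.close_job())
```

```text
{'time': 29.4, 'tool_pos': [0.427, -0.426, 0.514], 'ee_rot': [-3.141, -0.001, 1.544], 'wrist_force': [-0.69, 0.173, -0.565], 'width': 0.001, 'finger_force': 0.0, 'joint_positions': [-0.879, 0.216, 1.01, 0.0, 1.917, -0.852]}
hood_handle scene [([0.362, -0.284, 0.119], 0.63)]
jar scene [([0.473, -0.563, -0.001], 0.75)]
spice scene [([0.557, -0.555, 0.001], 0.67)]
shaker scene [([0.478, -0.565, -0.0], 0.2)]
tumbler scene [([0.426, -0.427, 0.174], 0.15)]
spoon scene [([0.393, 0.417, -0.002], 0.37)]
hood_handle top []
jar top [([0.472, -0.566, 0.0], 0.86)]
spice top []
shaker top [([0.684, -0.11, 0.002], 0.49)]
tumbler top [([0.402, 0.554, -0.002], 0.78)]
spoon top [([0.395, 0.417, -0.003], 0.61)]
the job is handed in; nothing more can be done
None
```

The job is done and handed in at about 30 s: the mug was upside down in the rack before the hood closed, the rack is home, the hood is shut, the start button was pressed to its stop, and the other things show no sign of having moved.

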